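# Refit a drain filter in its pump

## Task

Put the cleaned drain filter, the one with the orange handle, back into the open mouth of the drain pump: lower it upright with its two side pins through the two notches, then twist it clockwise, seen from above, until it is pulled down tight and comes up against its stop, and let go. Leave the black-handled old filter where it stands.

Things in the scene. Friction and masses are not known exactly. Their poses are not given: they have to be found in the camera images.
- filter: Filter to refit, upright in a blue tray. Origin: centre of its foot, z up. Grey cage 40 mm across, 0-58 mm high (foot 34 mm); white flange 88 mm across, 58-66 mm; orange grip bar 66-100 mm, 66 mm long (along x), 14 mm thick (along y). Two 10 mm pins under the flange, in line with the bar, reach out to x = +33 and -33 mm, 41 mm up. Same after a half turn. 150 g.
- pump: Drain pump, fixed: grey upright pot 116 mm across, 75 mm high, open on top. Origin: centre of its underside, z up. Motor at its foot to +x, pipe stub to +y. Under the rim white ledges leave a 50 mm round hole, with notches at +x and -x (yellow marks) out to 37 mm, 27 degrees wide each side: the filter drops in with its bar along the pump's x, within 15 degrees. Same after a half turn.
- mouth (a point): Centre of the pump's rim, 75 mm above its origin. A dropped-in filter rests on a springy black seal, foot 53.5 mm below here. Turned clockwise from above, ramps under the ledges (20 to 62 degrees) draw it down 3 mm, against at most 8 N, then it turns level to a solid stop at 76 degrees (bar at the red marks), foot 56 to 57 mm below here, and stays by friction.
- old_filter: Bystander: worn-out filter of the same shape and size, but with a black bar and grey flange, standing loose in the same tray some 130 mm from the other; which is at which end varies. Origin: centre of the underside of its foot.
Not all that is in view belongs to the job. What is shaped like the filter but red or yellow is not meant.

How it is judged (in metres and radians):
At the end, for the whole second after the job is handed in: The orange-handled filter is in the mouth, at rest: axis within 10 mm of the pump's and 10 degrees of vertical, foot under 21 mm above the pump's origin, turned at least 60 degrees from the notches. Old filter moved at most 30 mm, not tipped (z of filter in the frame of pump below 0.021 m and horizontal distance between filter and pump below 0.01 m and angle between the x axis of filter and the x axis of pump, either way round above 1.05 rad and angle between filter's own z axis and vertical below 0.17 rad and linear speed of filter below 0.02 m/s and angular speed of filter below 0.2 rad/s); the robot touches nothing.
It fails at once if the old filter is moved more than 30 mm or tipped over (distance of old_filter from where it was at the start of the episode above 0.03 m or angle between old_filter's own z axis and vertical above 0.6 rad).
It also fails if it takes over 45 s, if anything falls off the work surface, if the arm or the gripper's body presses on something with over 40 N, if the wrist force passes 120 N, or if a joint passes its speed limit or range.

## Robot

A 6-joint arm with a two-finger parallel gripper is mounted at the origin on the work surface. World frame = base frame: x ahead of the robot, y to its left, z up, the work surface at z = 0. Lengths are in m, angles in degrees, forces in N, time in s.
With the tool pointing down it reaches from about 0.375 to 0.9 m from the base axis. Payload 3.1 kg.
Tool frame: the origin (TCP) lies at the very end of the fingers, on their centre line; the grasp point (between the pads) lies 19 mm behind it; z points along the fingers, y is the direction in which the jaws open and shut (so a half turn about z gives the same grasp; the last joint's range is limited). The gripper opens to 87 mm and grips with 3 to 60 N. Pads are 19 mm wide; open, the fingers measure 117 mm over their backs; the gripper's body (75 mm by 190 mm) begins 51 mm behind the grasp point.
Start: joints at [-86.316, 30.224, 82.088, -0, 67.689, -10.227], TCP at [0.15, -0.607, 0.223] pointing down, gripper open.
Joint ranges: [-176.69, 176.69], [-43.24, 126.21], [12.49, 139.97], [-82, 262], [0, 151.66], [-163.58, 163.58]. Speed limits (degrees/s): [159.86, 159.86, 180, 180, 180, 180].

## Interface

Orientations are given as a 3x3 rotation matrix whose columns are the frame's x, y, z axes.
In Python, from rig import read_state, capture, hand_in gives the robot as it stands. The module is installed in compiled form; this text tells all that it offers.
- The arm moves only by the tool move_arm, never from a script. Its arguments are lists of equal length, an entry for each row: "linear": the shift along the tool's x, y, z in cm, a list of three; "angular": the turn, a rotation vector about the tool's x, y, z in rad, a list of three; "fingers": the gripper command: -1 is fully open, 1 is shut, values between are in proportion. In form: {"linear": [[tx, ty, tz], ...], "angular": [[wx, wy, wz], ...], "fingers": [fingers, ...]}. A call has 1 to 12 rows; each row is the pose to reach, as a shift and turn from the pose measured when the call began, along the tool's axes at that moment; what a row does not reach only later rows make up. A row lasts 1/12 s, in which the tool goes at most 41.7 mm and 7.16 degrees, less where a joint would pass 70% of its speed; a pose out of reach is approached as far as the arm can. A call with a gripper value outside its range is refused whole. The fingers move at their own pace and stop on an object; the grip force is fixed at half the most. Time passes only in rows, so rows that repeat a pose let the fingers close. It gives the time, the measured TCP pose, the force and the opening at its end, in the units of the state.
- read_state(): the state, without advancing time (a new reading comes with each control period).
- capture(name): name is "side" or "top" or "wrist"; returns a dict with "color" (480x640x3 uint8, red, green, blue), "fx", "fy", "cx", "cy" (pixels), "view" (4x4, takes a point from world to camera coordinates); the wrist camera has in their place "hand_eye" (4x4, takes a point from camera to tool coordinates, whose origin is the TCP and whose axes are the flange's). Camera axes: x right, y down, z forward; pixel columns grow to the right and rows downward; lengths in m; the calibration is good to about 2 mm. A picture is of the moment at which its call begins: read the wrist's pose just before it. There is no depth.
- hand_in(): hands the job in, once; it reports no verdict.
The state is a dict: "time_s": time; "joint_positions": joint angles; "qvel": joint speeds; "tau": joint torques, N m; "position": TCP position; "tcp_rot": TCP orientation; "force": force on the tool from outside, world axes, zero at the start; "moment": the same for the moment, N m; "opening": opening from 0.0 (shut) to 1.0 (fully open).
Only numpy, scipy, OpenCV 4.12 (cv2) and the standard library are available. Lean on these libraries where they do the work, as an engineer would, in place of code of your own. Each camera call takes 0.05 s, during which the arm holds its last target. There are 200 camera calls.

## Working session

There is one attempt and no reset: what is moved stays moved. The work goes in short steps, Python scripts to look and compute and a tool call to move; the robot and the scene stay as the last step left them, time stands still between calls to the robot, and variables do not carry over. Pictures are saved under pics/ and viewed, about 8 in all and at most 12, crops included, and the job is handed in when it is done.

Besides the shell and the picture viewer there is one more tool, called after "Call:" by a JSON object that holds its "api" and its "payload". move_arm: Moves the arm, as the interface text tells. Its arguments: {"type":"object","properties":{"linear":{"type":"array"},"angular":{"type":"array"},"fingers":{"type":"array"}},"required":["linear","angular","fingers"]}

```bash
mkdir -p pics; cat > h.py <<'E'
import numpy as np, cv2
from rig import read_state, capture
def shot(n,f):
    s=read_state(); c=capture(n); cv2.imwrite('pics/'+f+'.png',c['color'][:,:,::-1])
    K=np.array([[c['fx'],0,c['cx']],[0,c['fy'],c['cy']],[0,0,1]])
    if n=='wrist':
        T=np.eye(4);T[:3,:3]=s['tcp_rot'];T[:3,3]=s['position'];M=T@np.array(c['hand_eye'])
    else: M=np.linalg.inv(np.array(c['view']))
    np.savez('pics/'+f+'.npz',K=K,M=M)
    return c['color'],K,M
def load(f):
    d=np.load('pics/'+f+'.npz'); return cv2.imread('pics/'+f+'.png')[:,:,::-1],d['K'],d['M']
def ray(K,M,uv):
    d=M[:3,:3]@np.linalg.solve(K,[uv[0],uv[1],1]); return M[:3,3],d/np.linalg.norm(d)
def onz(K,M,uv,z):
    o,d=ray(K,M,uv); return o+d*(z-o[2])/d[2]
def cross(a,b):
    (o1,d1),(o2,d2)=a,b
    t=np.linalg.lstsq(np.c_[d1,-d2],o2-o1,rcond=None)[0]
    p,q=o1+d1*t[0],o2+d2*t[1]; return (p+q)/2,np.linalg.norm(p-q)
E
python3 - <<'E'
from h import *
s=read_state();print(s)
for n in ('top','side','wrist'):
    im,K,M=shot(n,n+'0');print(n,K[0,0],M.round(3).tolist())
    hsv=cv2.cvtColor(im,cv2.COLOR_RGB2HSV)
    m=cv2.inRange(hsv,(5,150,120),(18,255,255))
    k,l,st,c=cv2.connectedComponentsWithStats(m)
    for i in range(1,k):
        if st[i,4]>40: print(st[i],c[i].round(1))
a,b=[cv2.imread(f'pics/{n}0.png') for n in ('top','side')]
E
```

```text
{'time_s': 0.0, 'joint_positions': array([-8.63156090e+01,  3.02786988e+01,  8.21582224e+01, -2.85579340e-04,
        6.76901431e+01, -1.02277196e+01]), 'qvel': array([ 0.00341654, -0.0754873 ,  0.00048428,  0.02990949, -0.03708459,
        0.00216178]), 'tau': array([ 2.17307224e-04, -4.40047181e+01, -1.76592922e+01,  6.32789894e-02,
        5.79575880e-02, -1.47762448e-04]), 'position': array([ 0.15024413, -0.60589391,  0.22156433]), 'tcp_rot': array([[ 9.70665256e-01,  2.40434897e-01, -1.47111277e-04],
       [ 2.40434627e-01, -9.70662812e-01,  2.21280798e-03],
       [ 3.89240813e-04, -2.18326647e-03, -9.99997541e-01]]), 'force': array([-0.07015757,  0.61497588,  0.12897419]), 'moment': array([ 0.03203876, -0.03212393,  0.0260028 ]), 'opening': 1.001070723878436}
top 594.6834284454811 [[-0.007, -0.984, 0.177, 0.442], [-0.999, -0.0, -0.041, 0.002], [0.04, -0.177, -0.983, 0.925], [0.0, 0.0, 0.0, 1.0]]
[406 100  42  25 364] [426.5 111.9]
[400 207  20  43 345] [409.5 228.1]
[276 225  41  34 428] [295.9 241.6]
[441 337  36  40 436] [458.5 356.4]
[341 354  39  40 455] [360.7 373.1]
side 502.3306588927993 [[-0.843, -0.388, 0.372, 0.27], [-0.538, 0.588, -0.604, 0.497], [0.016, -0.709, -0.705, 0.713], [0.0, 0.0, 0.0, 1.0]]
[  0 167 239 187 577] [106.8 268.7]
[271 169  28  22 157] [283.8 176.1]
[273 179  28  14  41] [287.5 187. ]
[341 203  24  20 167] [352.3 212.6]
[445 219  19  25 179] [454.1 231.2]
[309 257  12  30 231] [314.  271.5]
[426 267  20  32 253] [435.4 281.8]
[206 318  25  22 165] [216.6 327.1]
wrist 340.312813201872 [[0.24, -0.935, -0.259, 0.22], [-0.971, -0.232, -0.063, -0.588], [-0.001, 0.267, -0.964, 0.384], [0.0, 0.0, 0.0, 1.0]]
```

View pics/top0.png

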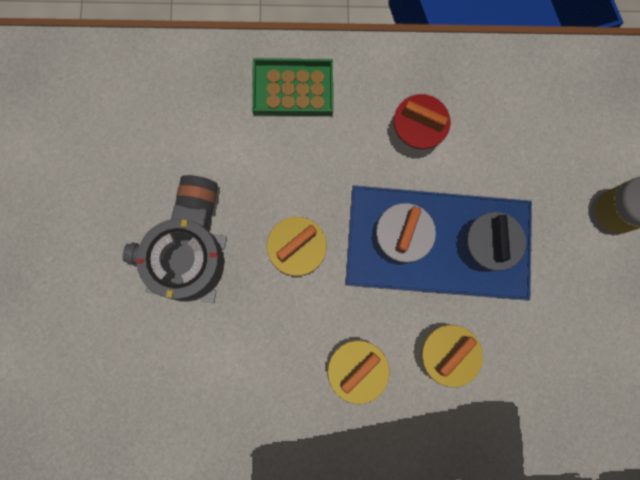

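View pics/side0.png

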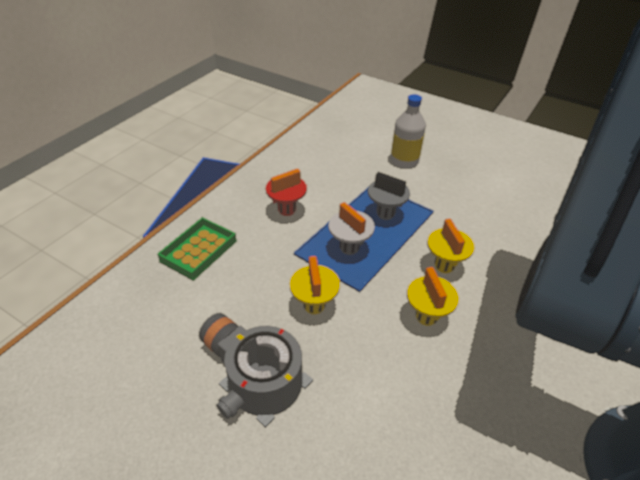

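Top view candidates: red flange (426,112), yellow flanges (296,242), (361,373) and (458,356), and black bar with grey flange (501,238). The only orange bar on a white flange is at (409,228), in the blue tray, so that is my choice. The pump is near (178,258), with its motor up in the image (+x) and its stub to the left (+y).

```bash
python3 - <<'E'
from h import *
def blobs(f,lo,hi,roi,amin=5):
    im,K,M=load(f);hsv=cv2.cvtColor(im,cv2.COLOR_RGB2HSV);m=cv2.inRange(hsv,lo,hi)
    x0,y0,x1,y1=roi;z=np.zeros_like(m);z[y0:y1,x0:x1]=m[y0:y1,x0:x1]
    k,l,st,c=cv2.connectedComponentsWithStats(z)
    return [(c[i],st[i,4]) for i in range(1,k) if st[i,4]>=amin],K,M,l
rt=(125,210,230,305);rs=(215,320,310,400)
Y=((20,120,100),(35,255,255));
for nm,rng in (('yel',Y),('red',((0,150,100),(6,255,255)))):
    a,K,M,_=blobs('top0',*rng,rt);b,K2,M2,_=blobs('side0',*rng,rs)
    print(nm,[(p.round(1),n) for p,n in a],[(p.round(1),n) for p,n in b])
    for p,_n in a:
        print('  z.075:',onz(K,M,p,.075).round(4))
        for q,_m in b:
            P,e=cross(ray(K,M,p),ray(K2,M2,q))
            if e<.012: print('   ',P.round(4),e.round(4))
# filter flange (white) ellipse top & bar
P,e=cross(ray(*load('top0')[1:],(409.5,228.1)),ray(*load('side0')[1:],(352.3,212.6)));print('bar',P,e)
im,K,M=load('top0');hsv=cv2.cvtColor(im,cv2.COLOR_RGB2HSV)
m=cv2.inRange(hsv,(5,150,80),(18,255,255));m[:200]=0;m[255:]=0;m[:,:395]=0;m[:,430:]=0
r=cv2.minAreaRect(cv2.findNonZero(m));bx=cv2.boxPoints(r);print(r)
print([onz(K,M,p,.1).round(4) for p in bx])
c=cv2.resize(im[185:300,340:540],None,fx=3.5,fy=3.5,interpolation=3)
c2=cv2.resize(load('side0')[0][190:420,190:400],None,fx=2,fy=2)
cv2.imwrite('pics/crop.png',c[:,:,::-1])
E
```

```text
yel [(array([183.7, 222.8]), np.int32(34)), (array([169. , 293.3]), np.int32(32))] [(array([239.9, 336.6]), np.int32(33)), (array([288.2, 376.9]), np.int32(41))]
  z.075: [0.6041 0.1737 0.075 ]
    [0.6033 0.1733 0.0754] 0.0015
  z.075: [0.5028 0.1907 0.075 ]
    [0.5019 0.1903 0.0753] 0.002
red [(array([212.4, 254.6]), np.int32(13)), (array([139.8, 260.8]), np.int32(16))] [(array([280.5, 331.4]), np.int32(11)), (array([243.5, 383.5]), np.int32(20))]
  z.075: [0.5577 0.1314 0.075 ]
    [0.5571 0.1312 0.0751] 0.0012
  z.075: [0.549  0.2337 0.075 ]
    [0.5485 0.2334 0.0752] 0.001
bar [ 0.59085673 -0.14937991  0.10027628] 0.0018787872789708731
((408.8664245605469, 228.45323181152344), (8.919461250305176, 43.983795166015625), 19.290042877197266)
[array([ 0.5637, -0.131 ,  0.1   ]), array([ 0.6236, -0.1536,  0.1   ]), array([ 0.6193, -0.1656,  0.1   ]), array([ 0.5595, -0.1429,  0.1   ])]
```

View pics/crop.png

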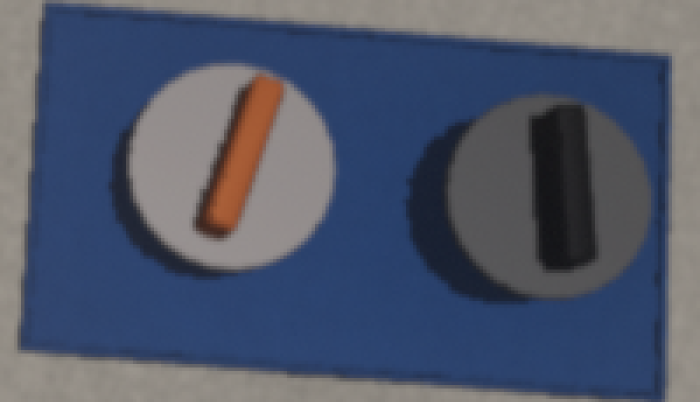

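The crop confirms it: orange bar on a white flange on the left, black bar on a grey flange on the right. Pump mouth is about (0.5527, 0.182, 0.075) with x yaw −9.5°. Filter bar is about (0.5915, −0.148, 0.10) with yaw about −20°. I'll use tool yaw 159° (the half turn) so that J6 has range for the twist.

Call:
{"api": "move_arm", "payload": {"linear": [[53.9,-33.8,0],[53.9,-33.8,0],[53.9,-33.8,0],[53.9,-33.8,0],[53.9,-33.8,0],[53.9,-33.8,0],[53.9,-33.8,0],[53.9,-33.8,0],[53.9,-33.8,0],[53.9,-33.8,0],[53.9,-33.8,0],[53.9,-33.8,0]], "angular": [[0,0,-2.53],[0,0,-2.53],[0,0,-2.53],[0,0,-2.53],[0,0,-2.53],[0,0,-2.53],[0,0,-2.53],[0,0,-2.53],[0,0,-2.53],[0,0,-2.53],[0,0,-2.53],[0,0,-2.53]], "fingers": [-1,-1,-1,-1,-1,-1,-1,-1,-1,-1,-1,-1]}}

```text
time_s: 1.15
position: [0.4983, -0.2449, 0.2224]
tcp_rot: [[-0.177, 0.984, 0.0], [0.984, 0.177, 0.001], [0.001, 0.0, -1.0]]
force: [0.1, -0.2, 0.3]
opening: 1.001
```

```bash
cat >> h.py <<'E'
def goal(p,yaw):
    s=read_state();R=np.array(s['tcp_rot']);y=np.radians(yaw)
    G=np.array([[np.cos(y),np.sin(y),0],[np.sin(y),-np.cos(y),0],[0,0,-1]])
    from scipy.spatial.transform import Rotation as Ro
    print('at',s['position'].round(4),'yaw',np.degrees(np.arctan2(R[1,0],R[0,0])).round(2),'F',s['force'].round(1),'J6',s['joint_positions'][5].round(1),'t',s['time_s'],'op',round(s['opening'],3))
    print('lin cm',(R.T@(np.array(p)-s['position'])*100).round(2),'ang',Ro.from_matrix(R.T@G).as_rotvec().round(3))
E
python3 -c "
from h import *
goal((.5915,-.148,.22),159.3)"
```

```text
at [ 0.4983 -0.2449  0.2224] yaw 100.21 F [ 0.1 -0.2  0.3] J6 -48.0 t 1.15 op 1.001
lin cm [ 7.88 10.89  0.25] ang [ 1.000e-03 -1.000e-03 -1.031e+00]
```

Call:
{"api": "move_arm", "payload": {"linear": [[-7.9,10.9,0.2],[7.9,10.9,0.2],[7.9,10.9,0.2],[7.9,10.9,0.2],[7.9,10.9,0.2],[7.9,10.9,0.2],[7.9,10.9,0.2],[7.9,10.9,0.2],[7.9,10.9,0.2],[7.9,10.9,0.2],[7.9,10.9,0.2]], "angular": [[0,0,-1.03],[0,0,-1.03],[0,0,-1.03],[0,0,-1.03],[0,0,-1.03],[0,0,-1.03],[0,0,-1.03],[0,0,-1.03],[0,0,-1.03],[0,0,-1.03],[0,0,-1.03]], "fingers": [-1,-1,-1,-1,-1,-1,-1,-1,-1,-1,-1]}}

```text
time_s: 2.07
position: [0.5915, -0.1476, 0.2202]
tcp_rot: [[-0.935, 0.356, -0.0], [0.356, 0.935, 0.002], [0.001, 0.001, -1.0]]
force: [0.3, 0.2, -0.0]
opening: 0.999
```

```bash
python3 - <<'E'
from h import *
goal((.5915,-.148,.22),159.3)
im,K,M=shot('wrist','w1')
hsv=cv2.cvtColor(im,cv2.COLOR_RGB2HSV);m=cv2.inRange(hsv,(5,150,80),(18,255,255))
k,l,st,c=cv2.connectedComponentsWithStats(m)
for i in range(1,k):
    if st[i,4]>100: print(st[i],c[i].round(1), onz(K,M,c[i],.1).round(4))
E
```

```text
at [ 0.5915 -0.1476  0.2202] yaw 159.16 F [ 0.3  0.2 -0. ] J6 -93.7 t 2.0667 op 0.999
lin cm [-0.02 -0.03  0.02] ang [ 0.001 -0.001 -0.002]
[288   0  17  10 119] [296.5   3.3] [ 0.4222 -0.098   0.1   ]
[ 133    3   54   99 2947] [159.9  53.7] [ 0.4162 -0.2052  0.1   ]
[ 451  107   72   78 2282] [486.4 144.5] [0.5666 0.0072 0.1   ]
[307 200  15  18 249] [314.1 208.2] [ 0.5656 -0.1393  0.1   ]
[308 223  13  50 528] [314.3 248.5] [ 0.5984 -0.1517  0.1   ]
```

View pics/w1.png

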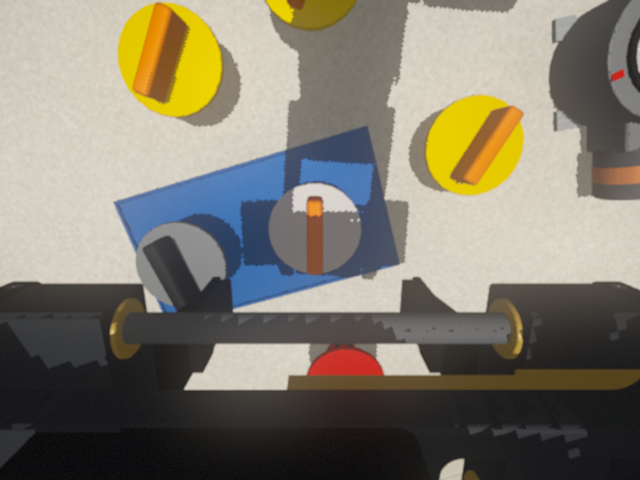

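Wrist view: the bar is vertical at column 314, rows 196–273, centred between the fingers (columns 228 and 405). The black filter is at (172,270), clear of the left finger. Descending to grip.

Call:
{"api": "move_arm", "payload": {"linear": [[0,-0.1,3],[0,-0.1,6],[0,-0.1,9],[0,-0.1,11.5],[0,-0.1,13.5],[0,-0.1,14.6],[0,-0.1,14.7],[0,-0.1,14.7]], "angular": [[0,0,0],[0,0,0],[0,0,0],[0,0,0],[0,0,0],[0,0,0],[0,0,0],[0,0,0]], "fingers": [-1,-1,-1,-1,-1,-1,-1,-1]}}

```text
time_s: 2.78
position: [0.5912, -0.1486, 0.0732]
tcp_rot: [[-0.934, 0.356, -0.001], [0.356, 0.934, 0.002], [0.001, 0.001, -1.0]]
force: [-0.1, -0.7, -0.1]
opening: 0.996
```

Call:
{"api": "move_arm", "payload": {"linear": [[0,0,0],[0,0,0],[0,0,0],[0,0,0],[0,0,0],[0,0,0],[0,0,0],[0,0,0],[0,0,0],[0,0,0]], "angular": [[0,0,0],[0,0,0],[0,0,0],[0,0,0],[0,0,0],[0,0,0],[0,0,0],[0,0,0],[0,0,0],[0,0,0]], "fingers": [1,1,1,1,1,1,1,1,1,1]}}

```text
time_s: 3.62
position: [0.5911, -0.1486, 0.0731]
tcp_rot: [[-0.934, 0.356, -0.001], [0.356, 0.934, 0.002], [0.001, 0.001, -1.0]]
force: [-0.8, -0.1, -0.3]
opening: 0.328
```

Call:
{"api": "move_arm", "payload": {"linear": [[0,0,0],[0,0,0],[0,0,0],[0,0,0],[0,0,0],[0,0,0]], "angular": [[0,0,0],[0,0,0],[0,0,0],[0,0,0],[0,0,0],[0,0,0]], "fingers": [1,1,1,1,1,1]}}

```text
time_s: 4.12
position: [0.591, -0.1485, 0.073]
tcp_rot: [[-0.934, 0.356, -0.001], [0.356, 0.934, 0.002], [0.002, 0.001, -1.0]]
force: [0.1, -0.0, -0.3]
opening: 0.16
```

Call:
{"api": "move_arm", "payload": {"linear": [[0,0,-2],[0,0,-4],[0,0,-7],[0,0,-10],[0,0,-13],[0,0,-15],[0,0,-15],[0,0,-15]], "angular": [[0,0,0],[0,0,0],[0,0,0],[0,0,0],[0,0,0],[0,0,0],[0,0,0],[0,0,0]], "fingers": [1,1,1,1,1,1,1,1]}}

```text
time_s: 4.78
position: [0.5915, -0.1489, 0.2237]
tcp_rot: [[-0.934, 0.356, 0.001], [0.356, 0.934, 0.001], [-0.001, 0.001, -1.0]]
force: [-0.5, 0.1, -1.5]
opening: 0.161
```

```bash
python3 - <<'E'
from h import *
goal((.5527,.182,.223),170.5)
im,K,M=shot('wrist','w2'); shot('side','s2');shot('top','t2')
E
```

```text
at [ 0.5915 -0.1489  0.2237] yaw 159.12 F [-0.5  0.1 -1.5] J6 -93.8 t 4.7833 op 0.161
lin cm [15.41 29.54  0.1 ] ang [ 0.001  0.001 -0.199]
```

View pics/s2.png

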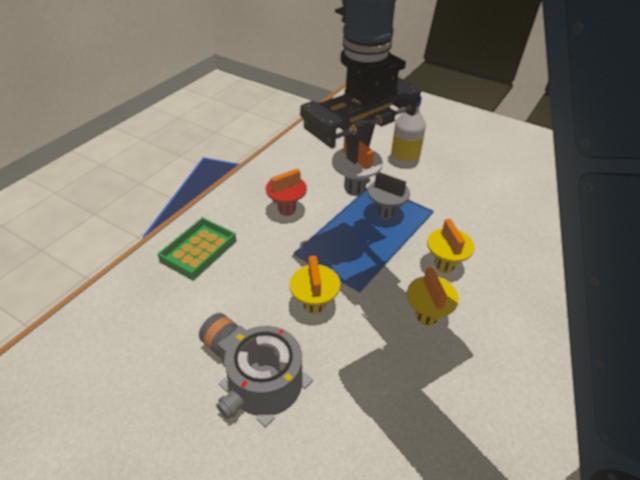

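Side view: the filter hangs upright in the jaws at (358,165), and the old filter at (388,192) has not moved. Carrying it over the pump.

Call:
{"api": "move_arm", "payload": {"linear": [[1.5,3,0.1],[3.1,6,0.1],[4.6,9,0.1],[6.2,12,0.1],[7.7,15,0.1],[9.3,18,0.1],[10.8,21,0.1],[12.4,24,0.1],[13.9,27,0.1],[15.0,29,0.1],[15.4,29.5,0.1],[15.4,29.5,0.1]], "angular": [[0,0,-0.02],[0,0,-0.04],[0,0,-0.06],[0,0,-0.08],[0,0,-0.1],[0,0,-0.12],[0,0,-0.14],[0,0,-0.16],[0,0,-0.18],[0,0,-0.2],[0,0,-0.2],[0,0,-0.2]], "fingers": [1,1,1,1,1,1,1,1,1,1,1,1]}}

```text
time_s: 5.93
position: [0.5492, 0.1839, 0.2194]
tcp_rot: [[-0.987, 0.161, -0.009], [0.161, 0.987, 0.003], [0.01, 0.002, -1.0]]
force: [-0.5, -0.8, -2.2]
opening: 0.158
```

```bash
python3 - <<'E'
from h import *
goal((.5527,.182,.16),170.5)
im,K,M=shot('wrist','w3')
print(M.round(3))
a=shot('top','t3')[0][130:330,60:340];a=cv2.resize(a,None,fx=1.6,fy=1.6)
b=shot('side','s3')[0][180:430,150:400];b=cv2.resize(b,(320,320))
o=np.zeros((480+0,800,3),np.uint8);o=np.zeros((600,800,3),np.uint8)
o[:320,:320]=b;o[:320,330:330+448]=a[:320]
w=cv2.resize(im[100:400,150:500],(322,276));o[322:598,:322]=w
cv2.imwrite('pics/c3.png',o[:,:,::-1])
E
```

```text
at [0.5492 0.1839 0.2194] yaw 170.75 F [-0.5 -0.8 -2.2] J6 -73.5 t 5.9333 op 0.158
lin cm [-0.43 -0.14  5.93] ang [ 0.002 -0.01   0.004]
[[ 0.161  0.954  0.254  0.478]
 [ 0.987 -0.156 -0.04   0.196]
 [ 0.001  0.257 -0.966  0.382]
 [ 0.     0.     0.     1.   ]]
```

View pics/c3.png

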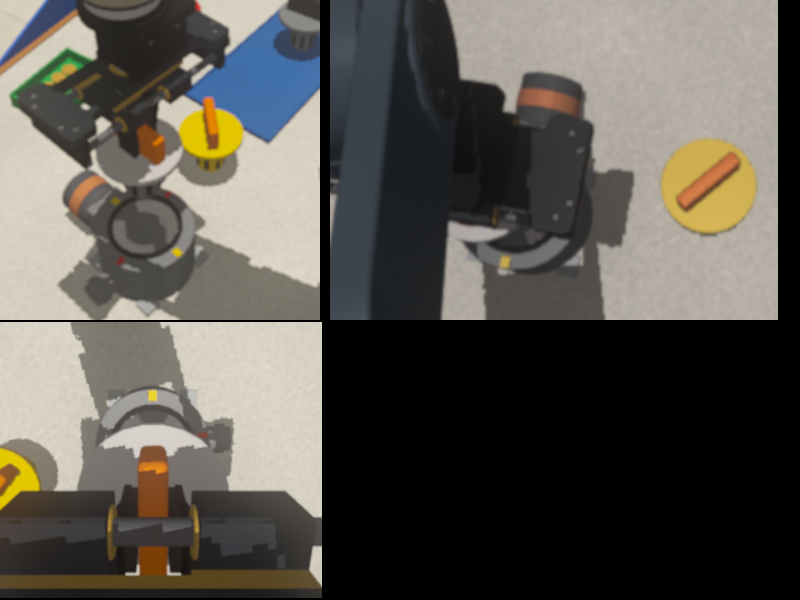

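```bash
python3 - <<'E'
from h import *
im,K,M=load('w3');s=read_state();R=np.array(s['tcp_rot']);p=s['position']
# white flange/bar column profile at bar column
g=cv2.cvtColor(im,cv2.COLOR_RGB2HSV)
print([(v,*g[v,316]) for v in range(205,262,2)])
for v in (213,236): print(v,(R.T@(onz(K,M,(316,v),p[2]-.005)-p)*1000).round(1))
# pump yellow mark nearest camera
m=cv2.inRange(g,(20,120,100),(35,255,255));m[:, :280]=0;m[:,360:]=0;m[200:]=0
q=cv2.findNonZero(m).reshape(-1,2).mean(0);print(q,onz(K,M,q,.075), 'expected',[.5023,.1905])
E
```

```text
[(205, np.uint8(11), np.uint8(21), np.uint8(95)), (207, np.uint8(15), np.uint8(27), np.uint8(95)), (209, np.uint8(13), np.uint8(21), np.uint8(110)), (211, np.uint8(15), np.uint8(19), np.uint8(157)), (213, np.uint8(14), np.uint8(16), np.uint8(212)), (215, np.uint8(14), np.uint8(15), np.uint8(217)), (217, np.uint8(13), np.uint8(14), np.uint8(217)), (219, np.uint8(15), np.uint8(14), np.uint8(216)), (221, np.uint8(13), np.uint8(14), np.uint8(216)), (223, np.uint8(13), np.uint8(14), np.uint8(216)), (225, np.uint8(14), np.uint8(15), np.uint8(216)), (227, np.uint8(15), np.uint8(14), np.uint8(215)), (229, np.uint8(15), np.uint8(14), np.uint8(215)), (231, np.uint8(16), np.uint8(15), np.uint8(216)), (233, np.uint8(14), np.uint8(27), np.uint8(200)), (235, np.uint8(11), np.uint8(124), np.uint8(136)), (237, np.uint8(11), np.uint8(150), np.uint8(129)), (239, np.uint8(11), np.uint8(153), np.uint8(132)), (241, np.uint8(11), np.uint8(155), np.uint8(132)), (243, np.uint8(11), np.uint8(156), np.uint8(132)), (245, np.uint8(11), np.uint8(157), np.uint8(135)), (247, np.uint8(11), np.uint8(160), np.uint8(134)), (249, np.uint8(11), np.uint8(159), np.uint8(135)), (251, np.uint8(12), np.uint8(184), np.uint8(165)), (253, np.uint8(15), np.uint8(210), np.uint8(200)), (255, np.uint8(16), np.uint8(223), np.uint8(214)), (257, np.uint8(16), np.uint8(224), np.uint8(222)), (259, np.uint8(17), np.uint8(226), np.uint8(227)), (261, np.uint8(12), np.uint8(181), np.uint8(155))]
213 [45.9  2.6  5.3]
236 [34.2  2.7  5.2]
[315.32352941 179.25490196] [0.49964493 0.19185324 0.075     ] expected [0.5023, 0.1905]
```

Call:
{"api": "move_arm", "payload": {"linear": [[-0.4,-0.1,1],[-0.4,-0.1,2],[-0.4,-0.1,3],[-0.4,-0.1,4.5],[-0.4,-0.1,5.9],[-0.4,-0.1,5.9],[-0.4,-0.1,5.9]], "angular": [[0,-0.01,0],[0,-0.01,0],[0,-0.01,0],[0,-0.01,0],[0,-0.01,0],[0,-0.01,0],[0,-0.01,0]], "fingers": [1,1,1,1,1,1,1]}}

```text
time_s: 6.67
position: [0.5534, 0.1789, 0.16]
tcp_rot: [[-0.986, 0.166, -0.0], [0.166, 0.986, 0.001], [0.0, 0.001, -1.0]]
force: [-0.1, 0.5, -1.8]
opening: 0.153
```

```bash
python3 - <<'E'
from h import *
goal((.5527,.182,.10),170.5)
E
```

```text
at [0.5534 0.1789 0.16  ] yaw 170.46 F [-0.1  0.5 -1.8] J6 -73.6 t 6.6667 op 0.153
lin cm [0.12 0.29 6.  ] ang [ 0.001 -0.    -0.001]
```

Call:
{"api": "move_arm", "payload": {"linear": [[0.1,0.3,0],[0.1,0.3,0.5],[0.1,0.3,1.3],[0.1,0.3,2.1],[0.1,0.3,2.9],[0.1,0.3,3.7],[0.1,0.3,4.5],[0.1,0.3,5.2],[0.1,0.3,5.5],[0.1,0.3,5.5]], "angular": [[0,0,0],[0,0,0],[0,0,0],[0,0,0],[0,0,0],[0,0,0],[0,0,0],[0,0,0],[0,0,0],[0,0,0]], "fingers": [1,1,1,1,1,1,1,1,1,1]}}

```text
time_s: 7.5
position: [0.5522, 0.1819, 0.1038]
tcp_rot: [[-0.986, 0.166, -0.002], [0.166, 0.986, 0.0], [0.002, 0.0, -1.0]]
force: [-0.6, -0.1, -1.6]
opening: 0.156
```

```bash
python3 - <<'E'
from h import *
goal((.5527,.182,.0925),170.5)
E
```

```text
at [0.5522 0.1819 0.1038] yaw 170.46 F [-0.6 -0.1 -1.6] J6 -73.3 t 7.5 op 0.156
lin cm [-0.05  0.01  1.13] ang [ 0.    -0.002 -0.001]
```

Call:
{"api": "move_arm", "payload": {"linear": [[0,0,0.2],[0,0,0.4],[0,0,0.6],[0,0,0.8],[0,0,0.9],[0,0,1.0],[0,0,1.0]], "angular": [[0,0,0],[0,0,0],[0,0,0],[0,0,0],[0,0,0],[0,0,0],[0,0,0]], "fingers": [1,1,1,1,1,1,1]}}

```text
time_s: 8.08
position: [0.5521, 0.182, 0.0937]
tcp_rot: [[-0.986, 0.166, -0.003], [0.166, 0.986, 0.0], [0.003, 0.0, -1.0]]
force: [0.7, -0.8, -1.0]
opening: 0.159
```

```bash
python3 - <<'E'
from h import *
goal((.5527,.182,.0915),170.5)
E
```

```text
at [0.5521 0.182  0.0937] yaw 170.46 F [ 0.7 -0.8 -1. ] J6 -73.3 t 8.0833 op 0.159
lin cm [-0.06  0.01  0.22] ang [ 0.    -0.003 -0.001]
```

Call:
{"api": "move_arm", "payload": {"linear": [[0,0,0.1],[0,0,0.2],[0,0,0.25],[0,0,0.25]], "angular": [[0,0,0],[0,0,0],[0,0,0],[0,0,0]], "fingers": [1,1,1,1]}}

```text
time_s: 8.42
position: [0.552, 0.1819, 0.0911]
tcp_rot: [[-0.986, 0.166, -0.003], [0.166, 0.986, 0.0], [0.003, -0.0, -1.0]]
force: [-0.5, 0.1, -1.5]
opening: 0.157
```

Call:
{"api": "move_arm", "payload": {"linear": [[0,0,0.1],[0,0,0.2],[0,0,0.3],[0,0,0.3],[0,0,0.3]], "angular": [[0,0,0],[0,0,0],[0,0,0],[0,0,0],[0,0,0]], "fingers": [1,1,1,1,1]}}

```text
time_s: 8.83
position: [0.5522, 0.1819, 0.0884]
tcp_rot: [[-0.986, 0.166, -0.002], [0.166, 0.986, 0.0], [0.002, 0.0, -1.0]]
force: [-1.0, -0.9, 2.7]
opening: 0.157
```

```bash
python3 - <<'E'
from h import *
goal((.5527,.182,.0875),170.5)
im=shot('side','s4')[0]
cv2.imwrite('pics/s4c.png',cv2.resize(im[230:430,170:350],None,fx=3,fy=3)[:,:,::-1])
E
```

```text
at [0.5522 0.1819 0.0884] yaw 170.46 F [-1.  -0.9  2.7] J6 -73.3 t 8.8333 op 0.157
lin cm [-0.05  0.01  0.09] ang [ 0.    -0.002 -0.001]
```

View pics/s4c.png

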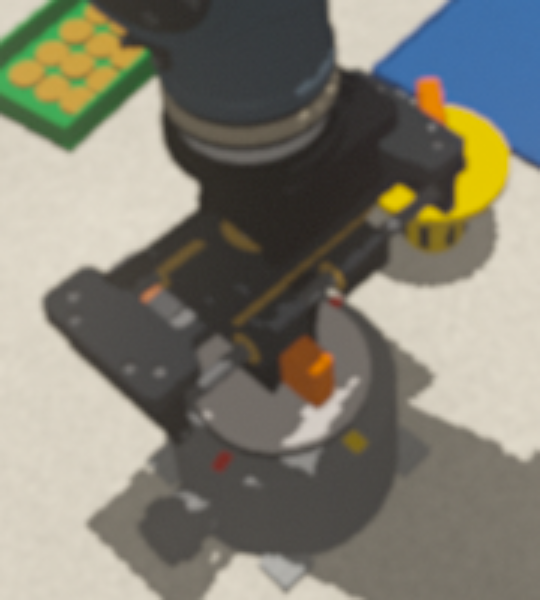

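Side crop: the flange, near crop (290,390), sits level just above the rim with the bar at the yellow mark (355,440). Force is +2.7 N, so it rests on the seal. Twisting clockwise (+z of the tool) while following it down.

Call:
{"api": "move_arm", "payload": {"linear": [[0,0,0],[0,0,0],[0,0,0],[0,0,0],[0,0,0],[0,0,0],[0,0,0.02],[0,0,0.04],[0,0,0.06],[0,0,0.08],[0,0,0.1],[0,0,0.12]], "angular": [[0,0,0.06],[0,0,0.12],[0,0,0.18],[0,0,0.24],[0,0,0.3],[0,0,0.36],[0,0,0.42],[0,0,0.48],[0,0,0.54],[0,0,0.6],[0,0,0.66],[0,0,0.72]], "fingers": [1,1,1,1,1,1,1,1,1,1,1,1]}}

```text
time_s: 9.88
position: [0.553, 0.182, 0.0878]
tcp_rot: [[-0.63, 0.776, -0.0], [0.776, 0.63, 0.001], [0.001, 0.0, -1.0]]
force: [1.0, 0.3, 3.2]
opening: 0.161
```

```bash
python3 - <<'E'
from h import *
goal((.5525,.182,.0863),94.5)
print(read_state()['moment'])
E
```

```text
at [0.553  0.182  0.0878] yaw 129.07 F [1.  0.3 3.2] J6 -31.9 t 9.8833 op 0.161
lin cm [ 0.03 -0.05  0.15] ang [ 0.    -0.001  0.603]
[ 0.11783709 -0.15836951  0.10964059]
```

Call:
{"api": "move_arm", "payload": {"linear": [[0,0,0.04],[0,0,0.07],[0,0,0.1],[0,0,0.13],[0,0,0.15],[0,0,0.15],[0,0,0.15],[0,0,0.15],[0,0,0.15],[0,0,0.15],[0,0,0.15]], "angular": [[0,0,0.06],[0,0,0.12],[0,0,0.18],[0,0,0.24],[0,0,0.3],[0,0,0.36],[0,0,0.42],[0,0,0.48],[0,0,0.54],[0,0,0.58],[0,0,0.58]], "fingers": [1,1,1,1,1,1,1,1,1,1,1]}}

```text
time_s: 10.8
position: [0.5521, 0.1821, 0.0868]
tcp_rot: [[-0.103, 0.995, -0.002], [0.995, 0.103, -0.0], [0.0, -0.002, -1.0]]
force: [-3.3, 0.9, 5.6]
opening: 0.158
```

```bash
python3 - <<'E'
from h import *
goal((.5525,.182,.0863),94.5)
print(read_state()['moment'])
E
```

```text
at [0.5521 0.1821 0.0868] yaw 95.9 F [-3.3  0.9  5.6] J6 1.3 t 10.8 op 0.158
lin cm [-0.01  0.03  0.05] ang [-0.002 -0.     0.025]
[0.0710149  0.32303117 0.45235457]
```

Call:
{"api": "move_arm", "payload": {"linear": [[0,0,0],[0,0,0],[0,0,0],[0,0,0]], "angular": [[0,0,0.02],[0,0,0.04],[0,0,0.05],[0,0,0.05]], "fingers": [1,1,1,1]}}

```text
time_s: 11.13
position: [0.552, 0.182, 0.087]
tcp_rot: [[-0.054, 0.999, -0.002], [0.999, 0.054, -0.001], [-0.001, -0.002, -1.0]]
force: [-1.7, 0.1, 3.2]
opening: 0.16
```

```bash
python3 - <<'E'
from h import *
goal((.5525,.182,.0863),94.5)
print(read_state()['moment'])
E
```

```text
at [0.552 0.182 0.087] yaw 93.1 F [-1.7  0.1  3.2] J6 4.2 t 11.1333 op 0.16
lin cm [-0.    0.05  0.07] ang [-0.002  0.001 -0.024]
[-0.07171475  0.08273783  0.79086331]
```

Yaw is at the stop (77° turned) and the moment rose sharply to 0.79 N m. Releasing, then rising straight up.

Call:
{"api": "move_arm", "payload": {"linear": [[0,0,0],[0,0,0],[0,0,0],[0,0,0],[0,0,0],[0,0,0],[0,0,0],[0,0,0]], "angular": [[0,0,0],[0,0,0],[0,0,0],[0,0,0],[0,0,0],[0,0,0],[0,0,0],[0,0,0]], "fingers": [-1,-1,-1,-1,-1,-1,-1,-1]}}

```text
time_s: 11.8
position: [0.5521, 0.182, 0.0869]
tcp_rot: [[-0.054, 0.999, -0.002], [0.999, 0.054, -0.001], [-0.0, -0.002, -1.0]]
force: [-0.4, 0.7, 0.1]
opening: 0.687
```

Call:
{"api": "move_arm", "payload": {"linear": [[0,0,-1],[0,0,-3],[0,0,-6],[0,0,-9],[0,0,-12],[0,-4,-14],[0,-8,-14],[0,-12,-14],[0,-16,-14],[0,-20,-14],[0,-20,-14],[0,-20,-14]], "angular": [[0,0,0],[0,0,0],[0,0,0],[0,0,0],[0,0,0],[0,0,0],[0,0,0],[0,0,0],[0,0,0],[0,0,0],[0,0,0],[0,0,0]], "fingers": [-1,-1,-1,-1,-1,-1,-1,-1,-1,-1,-1,-1]}}

```text
time_s: 12.8
position: [0.3497, 0.1712, 0.2278]
tcp_rot: [[-0.055, 0.998, -0.003], [0.998, 0.055, -0.001], [-0.001, -0.003, -1.0]]
force: [1.9, 0.8, 0.1]
opening: 1.002
```

```bash
python3 - <<'E'
from h import *
goal((.5525,.182,.0863),94.5)
t,K,M=shot('top','t5');s,K2,M2=shot('side','s5')
o=np.zeros((480,800,3),np.uint8)
o[:,:400]=cv2.resize(s[270:430,200:333],(400,480));o[:,400:]=cv2.resize(t[180:330,110:235],(400,480))
cv2.imwrite('pics/c5.png',o[:,:,::-1])
def bar(im,lo,hi):
    m=cv2.inRange(cv2.cvtColor(im,cv2.COLOR_RGB2HSV),(5,150,80),(18,255,255));z=np.zeros_like(m);z[lo[1]:hi[1],lo[0]:hi[0]]=m[lo[1]:hi[1],lo[0]:hi[0]]
    k,l,st,c=cv2.connectedComponentsWithStats(z);i=1+st[1:,4].argmax();return c[i],cv2.minAreaRect(cv2.findNonZero((l==i).astype(np.uint8))),st[i]
a=bar(t,(140,215),(230,305));b=bar(s,(225,325),(310,400));print(a,b)
print(cross(ray(K,M,a[0]),ray(K2,M2,b[0])))
print([onz(K,M,p,.117).round(4) for p in cv2.boxPoints(a[1])])
E
```

```text
at [0.3497 0.1712 0.2278] yaw 93.14 F [1.9 0.8 0.1] J6 6.4 t 12.8 op 1.002
lin cm [-0.03 20.35 14.1 ] ang [-0.003  0.    -0.024]
(array([171.19767442, 254.21627907]), ((171.3996124267578, 254.23048400878906), (9.269307136535645, 47.63992691040039), 82.56858825683594), array([148, 248,  48,  14, 430], dtype=int32)) (array([261.56576577, 345.73333333]), ((261.6404724121094, 345.2752380371094), (13.249971389770508, 47.4879035949707), 32.0053825378418), array([248, 325,  28,  44, 555], dtype=int32))
(array([0.55328092, 0.18299133, 0.10319876]), np.float64(0.0025840690154202133))
[array([0.5547, 0.2128, 0.117 ]), array([0.5631, 0.1496, 0.117 ]), array([0.5504, 0.1476, 0.117 ]), array([0.5421, 0.2106, 0.117 ])]
```

View pics/c5.png

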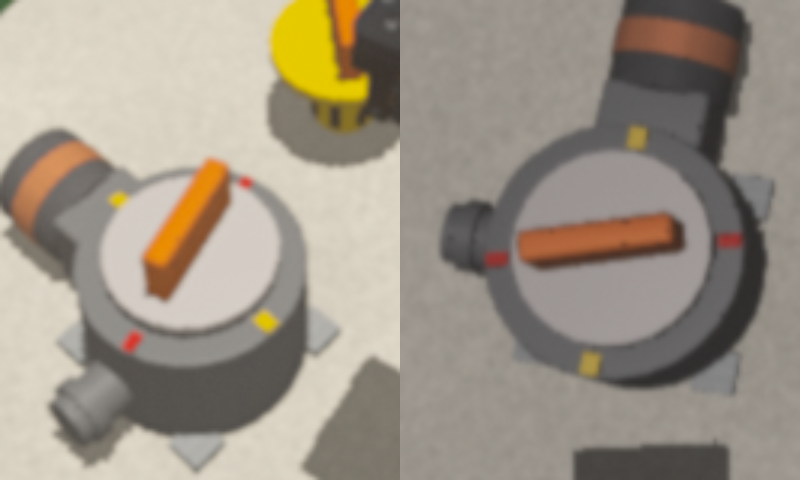

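The bar now points at the red marks (left crop (130,342) and (245,182); right crop (497,259) and (729,240)), with the flange level and centred. One quick check of the old filter, then hand in.

```bash
python3 - <<'E'
from h import *
from rig import hand_in
for f in ('top0','t5'):
    im=load(f)[0];m=(im.max(2)<50).astype(np.uint8);z=m*0;z[205:275,465:530]=m[205:275,465:530]
    k,l,st,c=cv2.connectedComponentsWithStats(z);i=1+st[1:,4].argmax();print(f,st[i],c[i].round(1))
# height of bar top: far/near end top corners in both views
t,K,M=load('t5');s,K2,M2=load('s5')
print(cross(ray(K,M,(110+517*.3125,180+245*.3125)),ray(K2,M2,(200+155*.3325,270+258/3))))
print(read_state()['force'].round(1),hand_in())
E
```

```text
top0 [492 215  18  47 706] [500.4 238.4]
t5 [492 215  18  47 693] [500.3 238.6]
(array([ 0.61678427,  0.07977728, -0.11603715]), np.float64(0.08514283193250859))
the job is handed in; nothing more can be done
[-0.4 -0.4 -0. ] None
```

The orange-handled filter is back in the pump mouth, twisted clockwise to its stop and released. The job was handed in with the clock at about 13 s.

**What I did:** I gripped the filter by its bar in the tray, lowered it through the notches until it rested on the seal, and turned it about 77° by the tool's yaw. At the end of the turn the twisting moment rose to 0.79 N m.

**Last checks:**
- **Angle:** the bar points at the red marks. The top view measured about 73° from the notches, against 77° from the tool.
- **Position:** the flange looks level, and the bar's centre is within about 2 mm of the pump's centre.
- **Depth:** the tool height puts the foot about 19 mm above the pump's origin. This rests on the force contact with the seal, not on a picture.
- **Old filter:** unmoved in the top view (about 0.2 pixel).
- **Gripper:** open and well clear, with no force on it.

**Failed or disagreed:**
- A final check of the bar-top height across two views gave nonsense, because I paired the wrong corners (rays 85 mm apart). It could neither confirm nor contradict the depth.
- One early move row had a sign typo, which caused no contact.

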